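# Set a rivet in a wooden handle with a bench press

### The arm

A 6-joint arm with a two-finger parallel gripper is mounted at the origin on a cart in front of the work surface, level with it; the furniture and walls round the work are solid. World frame = base frame: x ahead of the robot, y to its left, z up, the work surface at z = 0. Lengths are in m, angles in degrees, forces in N, time in s.
With the tool pointing down it reaches from about 0.35 to 0.875 m from the base axis. Payload 4.2 kg.
Tool frame: the origin (TCP) lies between the finger pads; the fingertips stand 11 mm ahead of it and the grasp point (between the pads) lies 8 mm behind it; z points along the fingers, y is the line along which they close (so a half turn about z gives the same grasp; the last joint's range is limited). The gripper opens to 87 mm and grips with 3 to 60 N. Pads are 19 mm wide; open, the fingers measure 117 mm over their backs; the gripper's body (75 mm by 190 mm) begins 51 mm behind the grasp point.
Start: joints at [-57.147, 22.042, 0.453, 0, -68.411, -14.817], TCP at [0.194, -0.594, 0.234] pointing down, gripper open.
Joint ranges: [-179.83, 179.83], [-69.29, 118.12], [-61.27, 80.66], [-181.25, 117.63], [-171.15, -9.14], [-177.46, 177.46]. Speed limits (degrees/s): [159.86, 159.86, 180, 180, 180, 180].

### API

Orientations are given as [roll, pitch, yaw] about the fixed x, y, z axes, in that order (R = Rz(yaw) Ry(pitch) Rx(roll)).
In Python, from workcell import env, snapshot, workorder, boxes_of gives the robot as it stands. The module is installed in compiled form; this text tells all that it offers.
- The arm moves only by the tool send_rows, never from a script. Its arguments are lists of equal length, an entry for each row: "slide": the shift along the world's x, y, z as a fraction of full scale, a list of three; "delta_rot": the turn, a rotation vector about the world's x, y, z as a fraction of full scale, a list of three. A call has 1 to 5 rows; each row shifts and turns the commanded pose from where the row before left it; what a row does not reach is not made up. Full scale, the value 1, is 0.03 m for a shift and 45 degrees for a turn. A row lasts 1/12 s, in which the tool goes at most 41.7 mm and 7.16 degrees, less where a joint would pass 70% of its speed; a pose out of reach is approached as far as the arm can. A call with a number of a shift or a turn outside -1 to 1 is refused whole. A call with a gripper value outside its range is refused whole. "fingers" is the closure, from 0 (fully open) to 1 (shut), set as the call begins (left out, the last holds). The fingers move at their own pace and stop on an object; "squeeze" is the grip in N (left out, the last holds). Time passes only in rows, so rows that do not move let the fingers close. It gives the time, the measured TCP pose, the force, the opening and the grip force at its end, in the units of the state.
- env.state(): the state, without advancing time (a new reading comes with each control period).
- snapshot(name): name is "scene" or "top" or "wrist"; returns a dict with "color" (384x512x3 uint8, blue, green, red), "K" (3x3 intrinsics, pixels), "cam_to_world" (4x4, takes a point from camera to world coordinates); the wrist camera has in their place "T_tool_cam" (4x4, takes a point from camera to tool coordinates, whose origin is the TCP and whose axes are the flange's). Camera axes: x right, y down, z forward; pixel columns grow to the right and rows downward; lengths in m; the calibration is good to about 2 mm. A picture is of the moment at which its call begins: read the wrist's pose just before it. There is no depth.
- workorder.finish_job(): hands the job in; it is judged then, once.
Trained networks look in the newest picture that a camera, given by its name, has taken for a name from the list of things; names that differ only in an ending like _2 or _b are one class to them, and where a whole thing is asked for, a point or a joint stands for the part that bears it (a point fixed in the world has none). Each returns a list of dicts, best first, with "confidence" (0 to 1); they miss things now and then, are a little off and sometimes report something else, mostly with a low value. They report only what shows in the picture. A call takes as long as a camera call. They do not tell look-alikes from the thing itself.
- boxes_of(target, camera): "rect" ([centre column, centre row, width, height] in pixels, round what is visible of it).
The state is a dict: "time_s": time; "joint_positions": joint angles; "qd": joint speeds; "tau": joint torques, N m; "eef_pos": TCP position; "ee_rot": TCP orientation; "ft_force": force on the tool from outside, world axes, zero at the start; "torque": the same for the moment, N m; "gripper_width": opening from 0.0 (shut) to 1.0 (fully open); "finger_force": force on a finger pad.
Only numpy, scipy, OpenCV 4.12 (cv2) and the standard library are available. Lean on these libraries where they do the work, as an engineer would, in place of code of your own. Each camera call takes 0.05 s, during which the arm holds its last target. There are 200 camera calls.

### The job

Slide the dark wooden handle, the end with the rivet that still stands proud first, along the bed of the green bench press between the guides until it is fully home against the back stop, and let go of it. Then press the red plunger knob down, through the soft spring stop, on to the firm stop where the rivet is driven fully home in the wood, without ever pushing on the knob with more than 25 N, and let the plunger come all the way back up. Leave the handle lying in the press and leave the dish, the wax and the wooden block where they are.

Things in the scene. Friction and masses are not known exactly. Their poses are not given: they have to be found in the camera images.
- handle_grip (a point): Where to grasp the loose wooden handle, a dark bar 170 long (its x), 28 wide (y), 16 mm thick (z), 56 to 112 g, lying flat. The point is half-way up (8 mm over its underside), on the centre line, 35 mm from the plain end. x points along the bar to the rivet end, 135 mm away; z up.
- handle_rivet (a point): Point on the handle's top face on the axis of the proud brass rivet: 20 mm from the rivet end, 115 mm ahead (+x) of handle_grip and 8 mm above it. Fixed in the wood, it does not sink with the rivet. Another brass rivet, in the middle of the bar, is already flush; a dark lanyard hole marks the plain end.
- handle: The whole wooden handle; origin in the middle of its underside, 50 mm ahead of handle_grip and 8 mm below it; axes as handle_grip.
- rivet (a joint): How far the rivet (head 12.4 mm across) is driven: 0 = proud, head top 6.5 mm above the wood; 0.004 m = fully home, head top 2.5 mm above the wood. It sinks under about 10 N on its head and stays where it is left.
- press: Green bench press, fixed to the table; origin on the table under the plunger axis; x from its open front to its column. Bed: flat, 22 mm above the table, 100 wide, from 85 mm before the axis to 75 behind. The head overhangs the bed from 24 mm before the axis back to the column: underside 100, top 140 mm above the table, 44 wide.
- press_seat (a point): Where handle_rivet must come: on the plunger axis, 16 mm above the bed (38 mm above the table). x is the direction in which the handle slides in. When home, the handle's rivet end touches the back stop 20 mm behind the axis, its plain end sticks out 65 mm in front of the bed, and handle_grip is 115 mm before the axis.
- press_mouth (a point): Middle of the flared mouth between the two guides, on the bed, 42 mm before the plunger axis. The mouth is about 50 mm wide and narrows to 31 mm; the straight part runs from 20 mm before to 20 mm behind the axis. The guides are 12 mm high. x points inward.
- plunger_top (a point): Centre of the top of the red plunger knob, 42 mm across, on the plunger axis, 205 mm above the table when up. It is pushed straight down, for example with the closed gripper.
- plunger (a joint): Travel of the plunger: 0 up, 0.034 m at most; a weak spring lifts it (2 to 4 N). The die below is screwed in differently each time (not reported): its spring nose meets the rivet at 9 to 18 mm (soft stop; it yields 4 mm, 5 to 10 N), then the rivet gives at about 13 N and sinks 4 mm, then the firm stop: force rises about 25 N a mm.
- dish: Bystander: small empty clear dish, 54 mm across, 22 high; origin under its centre. Leave alone.
- beeswax: Bystander: yellow block of wax, 30x46x18 mm; origin under its centre. Leave alone.
- setting_block: Bystander: brown hardwood block, 45x75x24 mm; origin under its centre. Leave alone.
Things that resemble listed ones, but are neither listed nor needed, are in the scene too. What is shaped like the handle but orange is not meant.

How it is judged (in metres and radians):
On the way, in this order (a step that is already met when the one before it is completed fails the run):
1. the handle lies home in the press, let go, its rivet still proud and the plunger up (horizontal distance between handle_rivet and press_seat below 0.003 m and z of handle_rivet in the frame of press_seat between -0.003 and 0.003 m and angle between the x axis of handle_grip and the x axis of press_seat, either way round below 0.08 rad and contact force between the fingers and handle below 0.2 N and value of joint rivet below 0.001 m and value of joint plunger below 0.004 m), for 0.2 s.
2. the plunger has driven the rivet fully home, the handle still seated (horizontal distance between handle_rivet and press_seat below 0.003 m and z of handle_rivet in the frame of press_seat between -0.003 and 0.003 m and angle between the x axis of handle_grip and the x axis of press_seat, either way round below 0.08 rad and value of joint rivet above 0.0034 m and value of joint plunger above 0.015 m), for 0.1 s.
At the end, for the whole second after the job is handed in: the rivet is driven in by more than 3.4 of its 4 mm, the plunger is back within 3 mm of fully up, and the handle lies at rest and released on the press bed, its rivet within 3 mm of the plunger axis, its top within 3 mm of the right height and its length within 0.08 rad of the press direction (horizontal distance between handle_rivet and press_seat below 0.003 m and z of handle_rivet in the frame of press_seat between -0.003 and 0.003 m and angle between the x axis of handle_grip and the x axis of press_seat, either way round below 0.08 rad and contact force between the fingers and handle below 0.2 N and value of joint rivet above 0.0034 m and value of joint plunger below 0.003 m and linear speed of handle below 0.02 m/s); the robot touches nothing.
It fails at once if the knob or plunger is pushed with more than 25 N (contact force between any of the fingers, the arm and plunger above 25 N).
It fails at once if the dish, the wax or the wooden block is moved by more than 15 mm (distance of any of dish, beeswax, setting_block from where it was at the start of the episode above 0.015 m).
It also fails if it takes over 61 s, if anything falls off the work surface, if the arm or the gripper's body presses on something with over 40 N, if the wrist force passes 120 N, or if a joint passes its speed limit or range.

## Working session

There is one attempt and no reset: what is moved stays moved. The work goes in short steps, Python scripts to look and compute and a tool call to move; the robot and the scene stay as the last step left them, time stands still between calls to the robot, and variables do not carry over. Pictures are saved under pics/ and viewed, at most 10 in all, crops included, and the job is handed in when it is done.

Besides the shell and the picture viewer there is one more tool, called after "Emit:" by a JSON object that holds its "op" and its "data". send_rows: Moves the arm, as the interface text tells. Its arguments: {"type":"object","properties":{"slide":{"type":"array"},"delta_rot":{"type":"array"},"fingers":{"type":"number"},"squeeze":{"type":"number"}},"required":["slide","delta_rot"]}

```bash
mkdir -p pics; python3 - <<'E'
from workcell import env,snapshot,boxes_of
import cv2,numpy as np
s=env.state();print({k:np.round(v,3).tolist() for k,v in s.items()})
for n in("scene","top"):
    p=snapshot(n);cv2.imwrite(f"pics/{n}0.png",p["color"]);print(n,p["K"].tolist(),np.round(p["cam_to_world"],4).tolist())
    for t in("handle_grip","handle_rivet","handle","press","plunger_top","dish","beeswax","setting_block"):
        print(t,[(np.round(b["rect"]).tolist(),round(b["confidence"],2)) for b in boxes_of(t,n)][:3])
E
```

```text
{'time_s': 0.0, 'joint_positions': [-57.146, 22.092, 0.38, -0.03, -68.411, -14.814], 'qd': [0.05, -0.105, -0.068, -0.1, -0.074, 0.032], 'tau': [-0.001, -39.067, 18.74, 4.22, 0.011, -0.0], 'eef_pos': [0.193, -0.594, 0.232], 'ee_rot': [179.874, -0.005, -161.971], 'ft_force': [0.132, 0.442, -0.65], 'torque': [0.01, 0.0, -0.016], 'finger_force': 0.0, 'gripper_width': 1.002}
scene [[481.63451373247744, 0.0, 259.1035730869047], [0.0, 481.63451373247744, 194.56320233197226], [0.0, 0.0, 1.0]] [[-0.7599, -0.447, 0.4721, -0.2137], [-0.65, 0.5143, -0.5594, 1.0067], [0.0073, -0.732, -0.6813, 1.2811], [0.0, 0.0, 0.0, 1.0]]
handle_grip [([316.0, 208.0, 11.0, 31.0], 0.62), ([325.0, 177.0, 33.0, 25.0], 0.61), ([244.0, 202.0, 48.0, 60.0], 0.59)]
handle_rivet [([316.0, 208.0, 15.0, 35.0], 0.8), ([327.0, 177.0, 30.0, 28.0], 0.65)]
handle [([327.0, 177.0, 36.0, 27.0], 0.62), ([316.0, 206.0, 14.0, 33.0], 0.62)]
press [([242.0, 204.0, 47.0, 59.0], 0.9)]
plunger_top [([242.0, 190.0, 13.0, 33.0], 0.49)]
dish [([282.0, 172.0, 10.0, 14.0], 0.49)]
beeswax [([243.0, 206.0, 50.0, 60.0], 0.38)]
setting_block [([177.0, 269.0, 27.0, 23.0], 0.57)]
top [[356.8748139298969, 0.0, 259.28524260174174], [0.0, 356.8748139298969, 189.49852486698094], [0.0, 0.0, 1.0]] [[0.0072, -0.9846, 0.1748, 0.4046], [-1.0, -0.0074, -0.0003, 0.0633], [0.0016, -0.1748, -0.9846, 1.1903], [0.0, 0.0, 0.0, 1.0]]
handle_grip []
handle_rivet [([368.0, 217.0, 16.0, 46.0], 0.88), ([318.0, 235.0, 43.0, 30.0], 0.56)]
handle [([317.0, 233.0, 45.0, 32.0], 0.76), ([366.0, 214.0, 16.0, 46.0], 0.58)]
press [([251.0, 183.0, 37.0, 60.0], 0.79)]
plunger_top [([254.0, 182.0, 33.0, 56.0], 0.66), ([250.0, 171.0, 16.0, 16.0], 0.51)]
dish [([339.0, 170.0, 18.0, 18.0], 0.7)]
beeswax [([195.0, 179.0, 16.0, 12.0], 0.57)]
setting_block [([157.0, 182.0, 24.0, 14.0], 0.85), ([250.0, 170.0, 9.0, 15.0], 0.16)]
```

```bash
python3 - <<'E'
import cv2
a=cv2.imread("pics/top0.png")[130:280,130:400];cv2.imwrite("pics/topc.png",cv2.resize(a,None,fx=2.9,fy=2.9,interpolation=cv2.INTER_CUBIC))
E
```

```text
(no output)
```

View pics/topc.png

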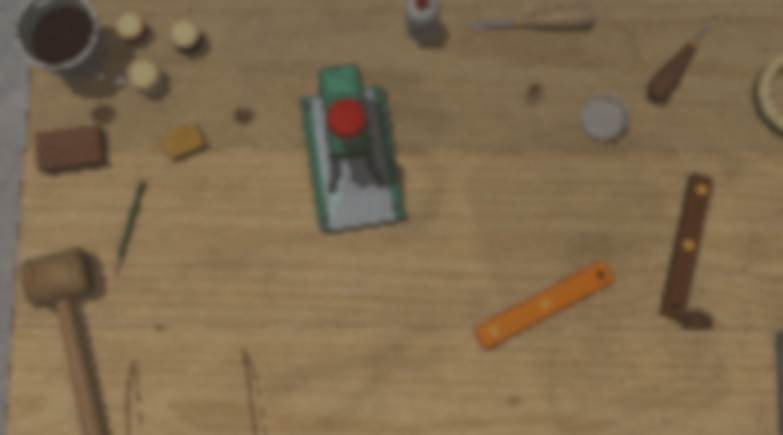

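```bash
cat > h.py <<'E'
import numpy as np
from scipy.spatial.transform import Rotation as R
from workcell import env,snapshot,boxes_of
def ray(K,T,uv,z):
    d=T[:3,:3]@np.linalg.inv(K)@[uv[0],uv[1],1];o=T[:3,3];return o+d*(z-o[2])/d[2]
def wristcam():
    s=env.state();p=snapshot("wrist")
    T=np.eye(4);T[:3,:3]=R.from_euler("xyz",s["ee_rot"],degrees=True).as_matrix();T[:3,3]=s["eef_pos"]
    return p["color"],np.array(p["K"]),T@np.array(p["T_tool_cam"])
E
python3 - <<'E'
from h import *
p=snapshot("top");K=np.array(p["K"]);T=np.array(p["cam_to_world"])
c=lambda u,v:(130+u/2.9,130+v/2.9)
for n,uv,z in[("riv",(702,190),.02),("mid",(688,245),.016),("plain",(673,315),.016),("knob",(346,117),.205),("bedL",(325,230),.022),("bedR",(404,220),.022),("dish",(604,118),.01)]:
    print(n,np.round(ray(K,T,c(*uv),z),3))
w=snapshot("wrist");print(np.round(w["T_tool_cam"],3).tolist(),w["K"])
E
```

```text
riv [ 0.595 -0.312  0.02 ]
mid [ 0.532 -0.294  0.016]
plain [ 0.453 -0.274  0.016]
knob [0.634 0.092 0.205]
bedL [0.545 0.119 0.022]
bedR [0.557 0.029 0.022]
dish [ 0.681 -0.205  0.01 ]
[[-0.001, -0.964, -0.264, 0.073], [1.0, -0.001, 0.0, 0.0], [-0.0, -0.264, 0.964, -0.152], [0.0, 0.0, 0.0, 1.0]] [[312.77187686   0.         256.4637067 ]
 [  0.         312.77187686 190.85540295]
 [  0.           0.           1.        ]]
```

Emit:
{"op": "send_rows", "data": {"slide": [[0.7,0.9,0],[0.7,0.9,0],[0.7,0.9,0],[0.7,0.9,0],[0.7,0.9,0]], "delta_rot": [[0,0,-0.06],[0,0,-0.06],[0,0,-0.06],[0,0,-0.06],[0,0,-0.06]]}}

```text
time_s: 1.42
eef_pos: [0.2992, -0.458, 0.2337]
ee_rot: [-180.0, 0.0, -175.6]
ft_force: [0.9, 0.3, -0.4]
gripper_width: 1.002
finger_force: 0.0
```

Emit:
{"op": "send_rows", "data": {"slide": [[0.7,0.9,0],[0.7,0.9,0],[0.7,0.9,0],[0.7,0.9,0],[0.7,0.9,0]], "delta_rot": [[0,0,-0.06],[0,0,-0.06],[0,0,-0.06],[0,0,-0.06],[0,0,-0.06]]}}

```text
time_s: 1.83
eef_pos: [0.4044, -0.3228, 0.2339]
ee_rot: [-180.0, 0.0, 170.9]
ft_force: [-0.3, -0.1, 0.5]
gripper_width: 0.997
finger_force: 0.0
```

Emit:
{"op": "send_rows", "data": {"slide": [[0.7,0.6,-0.2],[0.7,0.6,0],[0,0,0]], "delta_rot": [[0,0,-0.06],[0,0,-0.06],[0,0,0]]}}

```text
time_s: 2.08
eef_pos: [0.4485, -0.2859, 0.2274]
ee_rot: [180.0, 0.1, 165.8]
ft_force: [0.4, 0.1, -0.4]
gripper_width: 1.001
finger_force: 0.0
```

```bash
python3 - <<'E'
from h import *
import cv2
im,K,T=wristcam();cv2.imwrite("pics/w1.png",im);np.savez("w1.npz",K=K,T=T)
s=env.state();print(s["time_s"],s["eef_pos"],s["ee_rot"])
for n in("handle","handle_rivet","handle_grip"):print(n,[(np.round(b["rect"]).tolist(),round(b["confidence"],2)) for b in boxes_of(n,"wrist")])
E
```

```text
2.1333 [ 0.44707689 -0.28689327  0.22746857] [-1.79997914e+02  1.26735738e-02  1.65848432e+02]
handle [([270.0, 230.0, 30.0, 128.0], 0.64), ([393.0, 145.0, 130.0, 115.0], 0.59)]
handle_rivet [([394.0, 144.0, 128.0, 109.0], 0.93), ([268.0, 229.0, 24.0, 133.0], 0.81)]
handle_grip [([269.0, 228.0, 25.0, 126.0], 0.97), ([393.0, 145.0, 133.0, 110.0], 0.95)]
```

View pics/w1.png

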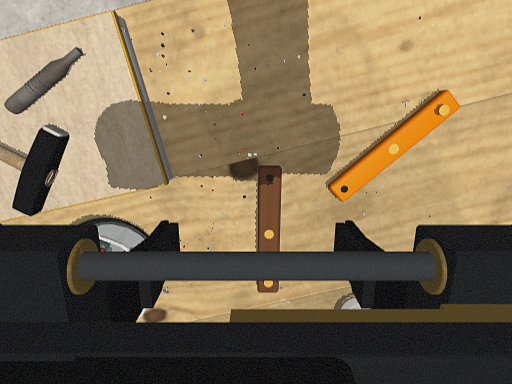

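Candidates: the dark bar (269,230 px; lanyard hole at 270,178; middle rivet at 269,234; end rivet at 268,283) and the orange bar (393,145). I choose the dark one, and check it in a crop.

```bash
python3 - <<'E'
from h import *
import cv2
im=cv2.imread("pics/w1.png");cv2.imwrite("pics/w1c.png",cv2.resize(im[155:305,230:310],None,fx=4,fy=4,interpolation=cv2.INTER_CUBIC))
d=np.load("w1.npz")
g=lambda uv,z=.016:ray(d["K"],d["T"],uv,z)
pl,mid,hole,riv=g((270,166)),g((269,234)),g((270,178)),g((268,283),.022)
for n,p in zip(("plain","hole","mid","riv"),(pl,hole,mid,riv)):print(n,np.round(p,4))
v=riv-pl;print("yaw",np.degrees(np.arctan2(v[1],v[0])),np.linalg.norm((mid-pl)[:2]),np.linalg.norm(v[:2]))
v=(mid-pl)/np.linalg.norm(mid-pl);print("grip",mid-.05*v,pl+.035*v)
E
```

```text
plain [ 0.449  -0.2696  0.016 ]
hole [ 0.4631 -0.273   0.016 ]
mid [ 0.5326 -0.2911  0.016 ]
riv [ 0.5959 -0.308   0.022 ]
yaw -14.639330177575074 0.0863468968088691 0.1518176848754191
grip [ 0.48420373 -0.2786605   0.016     ] [ 0.48289915 -0.27832553  0.016     ]
```

View pics/w1c.png

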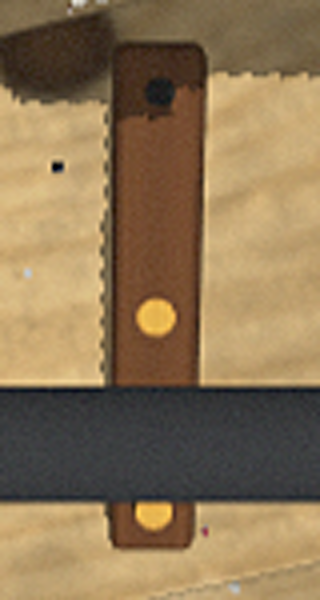

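The crop confirms it: plain dark bar, hole at the near end, flush rivet mid (≈156,317 in the crop), end rivet at ≈155,515.

Emit:
{"op": "send_rows", "data": {"slide": [[0.25,0.055,-0.85],[0.25,0.055,-0.85],[0.25,0.055,-0.85],[0.25,0.055,-0.85],[0.2,0.055,-0.85]], "delta_rot": [[0,0,-0.01],[0,0,0],[0,0,0],[0,0,0],[0,0,0]]}}

```text
time_s: 2.7
eef_pos: [0.4812, -0.2811, 0.0993]
ee_rot: [-180.0, 0.1, 165.1]
ft_force: [0.6, -0.2, 0.0]
gripper_width: 0.997
finger_force: 0.0
```

Emit:
{"op": "send_rows", "data": {"slide": [[0,0,-0.8],[0,0,-0.8],[0,0,-0.5],[0,0,0],[0,0,0]], "delta_rot": [[0,0,0],[0,0,0],[0,0,0],[0,0,0],[0,0,0]]}}

```text
time_s: 3.12
eef_pos: [0.4807, -0.2809, 0.0368]
ee_rot: [-180.0, -0.1, 165.1]
ft_force: [-0.3, 0.3, -0.4]
gripper_width: 1.002
finger_force: 0.0
```

Now 3 mm forward and 24 mm down, close.

Emit:
{"op": "send_rows", "data": {"slide": [[0.1,0.06,-0.5],[0,0,-0.3],[0,0,0],[0,0,0]], "delta_rot": [[0,0,0],[0,0,0],[0,0,0],[0,0,0]]}}

```text
time_s: 3.45
eef_pos: [0.4845, -0.2785, 0.0136]
ee_rot: [-180.0, 0.0, 165.2]
ft_force: [0.1, 0.0, 0.0]
gripper_width: 0.996
finger_force: 0.0
```

Emit:
{"op": "send_rows", "data": {"slide": [[0,0,0],[0,0,0],[0,0,0],[0,0,0],[0,0,0]], "delta_rot": [[0,0,0],[0,0,0],[0,0,0],[0,0,0],[0,0,0]], "fingers": 1, "squeeze": 30}}

```text
time_s: 3.87
eef_pos: [0.4847, -0.2782, 0.0134]
ee_rot: [-180.0, 0.0, 165.2]
ft_force: [-0.4, 0.9, -0.6]
gripper_width: 0.703
finger_force: 0.0
```

Emit:
{"op": "send_rows", "data": {"slide": [[0,0,0],[0,0,0],[0,0,0],[0,0,0],[0,0,0]], "delta_rot": [[0,0,0],[0,0,0],[0,0,0],[0,0,0],[0,0,0]]}}

```text
time_s: 4.28
eef_pos: [0.4845, -0.2782, 0.013]
ee_rot: [-180.0, -0.0, 165.2]
ft_force: [-0.1, 0.1, 0.4]
gripper_width: 0.323
finger_force: 0.2
```

Emit:
{"op": "send_rows", "data": {"slide": [[0,0,0],[0,0,0.5],[0,0,1],[0,0,1],[0,0,0.6]], "delta_rot": [[0,0,0],[0,0,0],[0,0,0],[0,0,0],[0,0,0]]}}

```text
time_s: 4.7
eef_pos: [0.4855, -0.2787, 0.1088]
ee_rot: [-180.0, 0.2, 165.2]
ft_force: [0.9, 0.1, -0.1]
gripper_width: 0.319
finger_force: 30.0
```

Emit:
{"op": "send_rows", "data": {"slide": [[-0.25,0.9,0],[-0.25,0.9,0],[-0.25,0.9,0],[-0.25,0.9,0],[-0.25,0.9,0]], "delta_rot": [[0,0,0.05],[0,0,0.05],[0,0,0.05],[0,0,0.05],[0,0,0.05]]}}

```text
time_s: 5.12
eef_pos: [0.4462, -0.1421, 0.1059]
ee_rot: [180.0, -0.0, 176.5]
ft_force: [0.9, -0.4, -0.4]
gripper_width: 0.315
finger_force: 30.0
```

Emit:
{"op": "send_rows", "data": {"slide": [[-0.25,0.9,0],[-0.25,0.9,0],[-0.25,0.9,0],[-0.25,0.9,0],[-0.25,0.9,0]], "delta_rot": [[0,0,0.05],[0,0,0.05],[0,0,0.05],[0,0,0.05],[0,0,0.05]]}}

```text
time_s: 5.53
eef_pos: [0.4088, -0.0071, 0.1061]
ee_rot: [180.0, -0.0, -172.2]
ft_force: [-0.1, 0.7, -0.1]
gripper_width: 0.317
finger_force: 30.0
```

Emit:
{"op": "send_rows", "data": {"slide": [[-0.25,0.9,0],[-0.25,0.9,0],[0,0.2,0],[0,0,0]], "delta_rot": [[0,0,0.05],[0,0,0],[0,0,0],[0,0,0]]}}

```text
time_s: 5.87
eef_pos: [0.3945, 0.0532, 0.1063]
ee_rot: [180.0, 0.0, -169.9]
ft_force: [0.8, 0.7, -0.8]
gripper_width: 0.316
finger_force: 30.0
```

```bash
python3 - <<'E'
from h import *
import cv2
print(env.state()["eef_pos"],env.state()["ee_rot"],env.state()["gripper_width"],env.state()["finger_force"])
im,Kw,Tw=wristcam();cv2.imwrite("pics/w2.png",im);np.savez("w2.npz",K=Kw,T=Tw)
p=snapshot("top");K=np.array(p["K"]);T=np.array(p["cam_to_world"]);c=p["color"]
hsv=cv2.cvtColor(c,cv2.COLOR_BGR2HSV);H,S,V=cv2.split(hsv)
roi=np.zeros(H.shape,bool);roi[140:225,225:285]=1
red=roi&((H<8)|(H>172))&(S>150)
print("red",red.sum(),np.argwhere(red).mean(0)[::-1],ray(K,T,np.argwhere(red).mean(0)[::-1],.205))
gr=roi&(H>45)&(H<95)&(S>60)
print("green",gr.sum())
for r in range(168,212,3):
    x=np.flatnonzero(gr[r]); 
    if len(x):print(r,x.min(),x.max(),end="; ")
a=c[140:225,215:305];
s=p=snapshot("scene")["color"];cv2.imwrite("pics/s2.png",s)
cv2.imwrite("pics/m2.png",np.hstack([cv2.resize(a,(424,400),interpolation=cv2.INTER_CUBIC),cv2.resize(im[80:384],(376,400))]))
E
```

```text
[0.39448718 0.05316058 0.10626213] [ 1.79988552e+02  3.54236741e-02 -1.69861921e+02] 0.3161245978339874 29.998739361763
red 124 [249.09677419 170.39516129] [0.63421864 0.09224609 0.205     ]
green 204
168 235 235; 171 236 236; 174 236 236; 177 236 237; 180 237 247; 183 237 238; 186 238 238; 189 238 239; 192 239 239; 195 239 266; 198 240 267; 201 240 241;
```

View pics/m2.png

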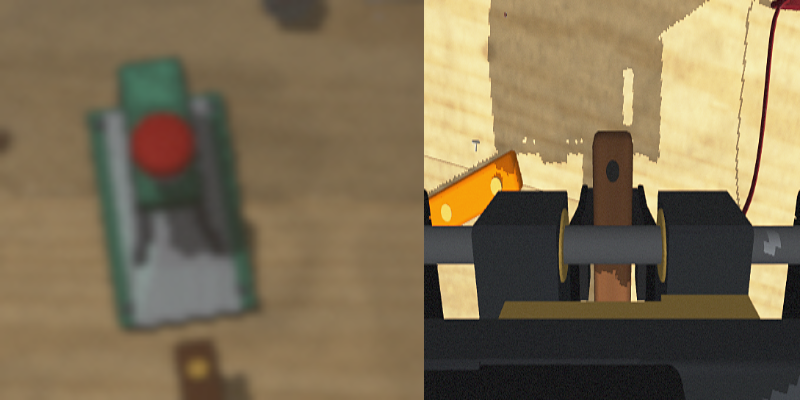

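```bash
python3 - <<'E'
from h import *
import cv2
p=snapshot("top");K=np.array(p["K"]);T=np.array(p["cam_to_world"]);c=p["color"]
H,S,V=cv2.split(cv2.cvtColor(c,cv2.COLOR_BGR2HSV));G=(H>45)&(H<95)&(S>60)
def fit(lo,hi,a,b):
    P=np.array([ray(K,T,(np.flatnonzero(G[r,lo:hi]).mean()+lo,r),.022) for r in range(a,b) if G[r,lo:hi].any()])
    k=np.polyfit(P[:,0],P[:,1],1);return len(P),np.degrees(np.arctan(k[0])),np.polyval(k,.59)
print(fit(230,243,168,203),fit(258,272,168,203))
# handle tip: dark bar in gripper, its rivet (yellow)
y=(H>12)&(H<32)&(S>140)&(V>120);y[:210]=0;y[228:]=0;y[:,:245]=0;y[:,270:]=0
u=np.argwhere(y).mean(0)[::-1];print(y.sum(),u,ray(K,T,u,.12))
d=np.load("w2.npz")
s=env.state();print(s["eef_pos"])
# hole in wrist image from mosaic (612,170)
uv=((612-424)*512/376,80+170*304/400);print(uv,ray(d["K"],d["T"],uv,.109))
uv=((612-424)*512/376,80+131*304/400);print(uv,ray(d["K"],d["T"],uv,.109))
E
```

```text
(35, np.float64(9.711895433082004), np.float64(0.12799507074196867)) (6, np.float64(13.725956737685625), np.float64(0.040601994086159915))
9 [257. 218.] [0.50760696 0.0692219  0.12      ]
[0.39450558 0.05096654 0.10590652]
(256.0, 209.2) [0.37232376 0.04907101 0.109     ]
(256.0, 179.56) [0.35729307 0.04640079 0.109     ]
```

Emit:
{"op": "send_rows", "data": {"slide": [[0.4,0.06,0],[0.4,0.06,-0.2],[0.4,0.06,-0.5],[0.4,0.06,-0.6],[0,0,-0.6]], "delta_rot": [[0,0,0],[0,0,0],[0,0,0],[0,0,0],[0,0,0]]}}

```text
time_s: 6.48
eef_pos: [0.4457, 0.0588, 0.0487]
ee_rot: [180.0, 0.2, -170.2]
ft_force: [0.5, 0.2, -0.9]
gripper_width: 0.317
finger_force: 30.0
```

Emit:
{"op": "send_rows", "data": {"slide": [[0,0,-0.1],[0,0,-0.1],[0,0,0],[0,0,0]], "delta_rot": [[0,0,0],[0,0,0],[0,0,0],[0,0,0]]}}

```text
time_s: 6.82
eef_pos: [0.4428, 0.0587, 0.0437]
ee_rot: [180.0, 0.1, -170.1]
ft_force: [-0.1, 0.2, -1.0]
gripper_width: 0.318
finger_force: 30.0
```

```bash
python3 - <<'E'
from h import *
import cv2
s=env.state();print(s["eef_pos"],s["ee_rot"],s["ft_force"])
a=snapshot("top")["color"][140:240,215:305];b=snapshot("scene")["color"][150:275,190:300]
cv2.imwrite("pics/m3.png",np.hstack([cv2.resize(a,(405,450),interpolation=cv2.INTER_CUBIC),cv2.resize(b,(395,450),interpolation=cv2.INTER_CUBIC)]))
E
```

```text
[0.44278616 0.05873761 0.04371059] [ 1.79989908e+02  5.70645143e-02 -1.70085564e+02] [-0.09791183  0.24040628 -1.03186025]
```

View pics/m3.png

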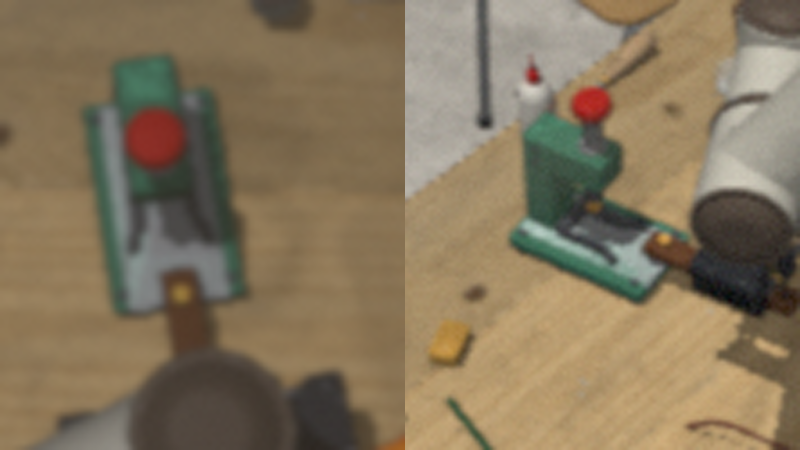

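Left: handle tip (180,275) lies over the bed, centred on the mouth (130–210). Lower and slide.

Emit:
{"op": "send_rows", "data": {"slide": [[0,0,-0.13],[0,0,-0.1],[0,0,0],[0,0,0]], "delta_rot": [[0,0,0],[0,0,0],[0,0,0],[0,0,0]]}}

```text
time_s: 7.25
eef_pos: [0.4424, 0.059, 0.0361]
ee_rot: [-180.0, -0.0, -170.1]
ft_force: [0.1, -0.0, -1.1]
gripper_width: 0.321
finger_force: 30.0
```

Emit:
{"op": "send_rows", "data": {"slide": [[0.3,0.05,0],[0.3,0.052,0],[0.3,0.052,0],[0.3,0.052,0],[0,0,0]], "delta_rot": [[0,0,0],[0,0,0],[0,0,0],[0,0,0],[0,0,0]]}}

```text
time_s: 7.67
eef_pos: [0.4815, 0.066, 0.0363]
ee_rot: [180.0, 0.2, -170.1]
ft_force: [-0.1, -0.2, 0.2]
gripper_width: 0.318
finger_force: 30.0
```

Emit:
{"op": "send_rows", "data": {"slide": [[0.25,0.043,0],[0.25,0.043,0],[0.25,0.043,0],[0.15,0.025,0],[0,0,0]], "delta_rot": [[0,0,0],[0,0,0],[0,0,0],[0,0,0],[0,0,0]]}}

```text
time_s: 8.08
eef_pos: [0.5071, 0.0702, 0.0362]
ee_rot: [180.0, 0.1, -170.1]
ft_force: [0.1, 1.0, -1.1]
gripper_width: 0.32
finger_force: 30.0
```

Emit:
{"op": "send_rows", "data": {"slide": [[0.1,0.017,0],[0.1,0.017,0],[0,0,0],[0,0,0]], "delta_rot": [[0,0,0],[0,0,0],[0,0,0],[0,0,0]]}}

```text
time_s: 8.42
eef_pos: [0.5118, 0.071, 0.0362]
ee_rot: [180.0, 0.0, -170.1]
ft_force: [1.5, 2.0, -1.0]
gripper_width: 0.32
finger_force: 30.0
```

Emit:
{"op": "send_rows", "data": {"slide": [[0.07,0.012,0],[0,0,0],[0,0,0]], "delta_rot": [[0,0,0],[0,0,0],[0,0,0]]}}

```text
time_s: 8.67
eef_pos: [0.5136, 0.0712, 0.0362]
ee_rot: [180.0, 0.0, -170.1]
ft_force: [-0.9, 1.0, -1.5]
gripper_width: 0.319
finger_force: 30.0
```

Emit:
{"op": "send_rows", "data": {"slide": [[0.1,0.017,0],[0.07,0.01,0],[0,0,0],[0,0,0]], "delta_rot": [[0,0,0],[0,0,0],[0,0,0],[0,0,0]]}}

```text
time_s: 9.0
eef_pos: [0.5192, 0.0721, 0.0362]
ee_rot: [180.0, 0.1, -170.1]
ft_force: [-0.7, 3.1, -0.9]
gripper_width: 0.32
finger_force: 30.0
```

Emit:
{"op": "send_rows", "data": {"slide": [[0.07,0.012,0],[0,0,0],[0,0,0]], "delta_rot": [[0,0,0],[0,0,0],[0,0,0]]}}

```text
time_s: 9.25
eef_pos: [0.521, 0.0724, 0.0361]
ee_rot: [180.0, 0.0, -170.1]
ft_force: [-0.7, 2.3, -0.9]
gripper_width: 0.322
finger_force: 30.0
```

Emit:
{"op": "send_rows", "data": {"slide": [[0.07,0.012,0],[0,0,0],[0,0,0]], "delta_rot": [[0,0,0],[0,0,0],[0,0,0]]}}

```text
time_s: 9.5
eef_pos: [0.523, 0.0728, 0.0361]
ee_rot: [180.0, 0.0, -170.1]
ft_force: [-1.3, 1.9, -1.1]
gripper_width: 0.319
finger_force: 30.0
```

Emit:
{"op": "send_rows", "data": {"slide": [[0.07,0.012,0],[0,0,0],[0,0,0]], "delta_rot": [[0,0,0],[0,0,0],[0,0,0]]}}

```text
time_s: 9.75
eef_pos: [0.5232, 0.0726, 0.0357]
ee_rot: [-180.0, -0.2, -170.1]
ft_force: [-6.1, 3.7, 1.5]
gripper_width: 0.315
finger_force: 30.0
```

Emit:
{"op": "send_rows", "data": {"slide": [[0.05,0.009,0],[0,0,0],[0,0,0]], "delta_rot": [[0,0,0],[0,0,0],[0,0,0]]}}

```text
time_s: 10.0
eef_pos: [0.5232, 0.0726, 0.0354]
ee_rot: [-180.0, -0.4, -170.1]
ft_force: [-8.5, 4.2, 1.8]
gripper_width: 0.321
finger_force: 30.0
```

Emit:
{"op": "send_rows", "data": {"slide": [[0,0,0],[0,0,0],[0,0,0],[0,0,0],[0,0,0]], "delta_rot": [[0,0,0],[0,0,0],[0,0,0],[0,0,0],[0,0,0]], "fingers": 0.4}}

```text
time_s: 10.42
eef_pos: [0.5271, 0.0733, 0.0364]
ee_rot: [180.0, 0.1, -170.1]
ft_force: [0.6, -0.2, -0.8]
gripper_width: 0.572
finger_force: 0.0
```

Emit:
{"op": "send_rows", "data": {"slide": [[-0.1,-0.02,0.3],[-0.2,-0.03,0.8],[-0.5,-0.08,1],[-0.5,-0.08,1],[-0.5,-0.08,1]], "delta_rot": [[0,0,0],[0,0,0],[0,0,0],[0,0,0],[0,0,0]]}}

```text
time_s: 10.83
eef_pos: [0.4716, 0.0642, 0.1608]
ee_rot: [-180.0, -0.0, -170.1]
ft_force: [-0.5, -0.3, -0.1]
gripper_width: 0.596
finger_force: 0.0
```

Emit:
{"op": "send_rows", "data": {"slide": [[-0.5,-0.08,1],[-0.5,-0.08,1],[0,0,0.5],[0,0,0],[0,0,0]], "delta_rot": [[0,0,0],[0,0,0],[0,0,0],[0,0,0],[0,0,0]], "fingers": 1}}

```text
time_s: 11.25
eef_pos: [0.4425, 0.06, 0.2356]
ee_rot: [179.9, 0.2, -170.1]
ft_force: [0.4, 0.2, -0.7]
gripper_width: 0.307
finger_force: 0.0
```

```bash
python3 - <<'E'
from h import *
import cv2
s=env.state();print(s["eef_pos"],s["ee_rot"],s["ft_force"],s["gripper_width"])
im,K,T=wristcam();np.savez("w4.npz",K=K,T=T);cv2.imwrite("pics/w4.png",im)
a=snapshot("top")["color"][140:240,215:305]
cv2.imwrite("pics/m4.png",np.hstack([cv2.resize(a,(288,384),interpolation=cv2.INTER_CUBIC),im]))
E
```

```text
[0.44252087 0.05995871 0.23559524] [ 179.91983604    0.19373321 -170.06830951] [ 0.36584309  0.15535019 -0.65131775] 0.30749817996991896
```

View pics/m4.png

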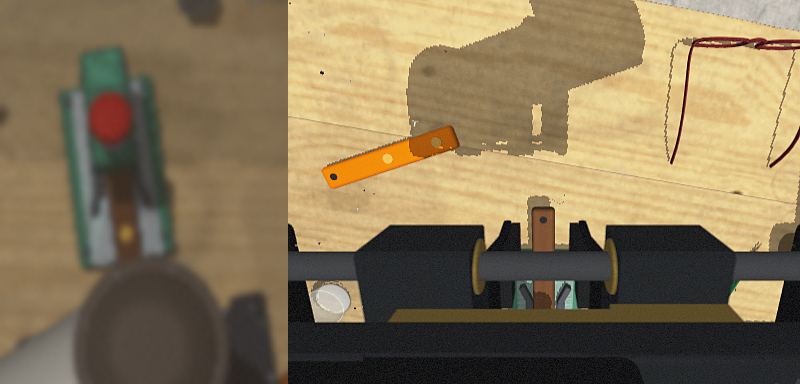

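```bash
python3 - <<'E'
from h import *
import cv2
p=snapshot("top");K=np.array(p["K"]);T=np.array(p["cam_to_world"]);c=p["color"]
H,S,V=cv2.split(cv2.cvtColor(c,cv2.COLOR_BGR2HSV))
y=(H>12)&(H<32)&(S>140)&(V>110);y[:194]=0;y[208:]=0;y[:,:246]=0;y[:,264:]=0
u=np.argwhere(y).mean(0)[::-1];m=ray(K,T,u,.038)
r=((H<8)|(H>172))&(S>150);r[:150]=0;r[190:]=0;r[:,:235]=0;r[:,265:]=0
k=ray(K,T,np.argwhere(r).mean(0)[::-1],.205)
print("mid",y.sum(),m,"knob",r.sum(),k)
d=np.load("w4.npz");pl=ray(d["K"],d["T"],(255,207),.038);print("plain",pl)
a=np.array([np.cos(np.radians(9.8)),np.sin(np.radians(9.8))])
for q in(m,pl):v=(k-q)[:2];print("along",v@a,"lat",v[0]*a[1]-v[1]*a[0])
E
```

```text
mid 15 [0.57269098 0.0803713  0.038     ] knob 125 [0.63420355 0.09238399 0.205     ]
plain [0.48530475 0.06615752 0.038     ]
along 0.0626596556357152 lat -0.0013673768206654158
along 0.1511900544735125 lat -0.0004997752713913235
```

Emit:
{"op": "send_rows", "data": {"slide": [[0.3,0.05,0.7],[0.9,0.15,0.3],[0.9,0.15,0],[0.9,0.15,0],[0.9,0.15,0]], "delta_rot": [[0,0,0],[0,0,0],[0,0,0],[0,0,0],[0,0,0]]}}

```text
time_s: 11.82
eef_pos: [0.5605, 0.0793, 0.2625]
ee_rot: [-180.0, -0.2, -170.1]
ft_force: [0.8, 0.1, 0.2]
gripper_width: 0.009
finger_force: 0.0
```

Emit:
{"op": "send_rows", "data": {"slide": [[0.9,0.15,0],[0.9,0.15,0],[0.7,0.12,0],[0,0,0],[0,0,0]], "delta_rot": [[0,0,0],[0,0,0],[0,0,0],[0,0,0],[0,0,0]]}}

```text
time_s: 12.23
eef_pos: [0.6347, 0.0918, 0.2609]
ee_rot: [-180.0, -0.3, -170.1]
ft_force: [-1.3, -0.3, -0.7]
gripper_width: 0.009
finger_force: 0.0
```

Emit:
{"op": "send_rows", "data": {"slide": [[0,0,-0.5],[0,0,-0.4],[0,0,-0.3],[0,0,0],[0,0,0]], "delta_rot": [[0,0,0],[0,0,0],[0,0,0],[0,0,0],[0,0,0]]}}

```text
time_s: 12.65
eef_pos: [0.6339, 0.0917, 0.2278]
ee_rot: [-180.0, -0.1, -170.1]
ft_force: [-0.3, 1.1, 0.8]
gripper_width: 0.004
finger_force: 0.0
```

Emit:
{"op": "send_rows", "data": {"slide": [[0,0,-0.07],[0,0,-0.07],[0,0,-0.07],[0,0,-0.07],[0,0,0]], "delta_rot": [[0,0,0],[0,0,0],[0,0,0],[0,0,0],[0,0,0]]}}

```text
time_s: 13.07
eef_pos: [0.6343, 0.0919, 0.2194]
ee_rot: [180.0, -0.0, -170.1]
ft_force: [0.5, 0.3, -0.7]
gripper_width: 0.007
finger_force: 0.0
```

Emit:
{"op": "send_rows", "data": {"slide": [[0,0,-0.07],[0,0,-0.07],[0,0,-0.07],[0,0,0],[0,0,0]], "delta_rot": [[0,0,0],[0,0,0],[0,0,0],[0,0,0],[0,0,0]]}}

```text
time_s: 13.48
eef_pos: [0.6347, 0.092, 0.2136]
ee_rot: [-180.0, 0.0, -170.1]
ft_force: [-0.4, 0.6, 0.6]
gripper_width: 0.007
finger_force: 0.8
```

Emit:
{"op": "send_rows", "data": {"slide": [[0,0,-0.06],[0,0,-0.06],[0,0,-0.06],[0,0,0],[0,0,0]], "delta_rot": [[0,0,0],[0,0,0],[0,0,0],[0,0,0],[0,0,0]]}}

```text
time_s: 13.9
eef_pos: [0.6347, 0.092, 0.2081]
ee_rot: [-180.0, 0.0, -170.1]
ft_force: [-0.2, -0.4, 2.0]
gripper_width: 0.006
finger_force: 1.0
```

Emit:
{"op": "send_rows", "data": {"slide": [[0,0,-0.05],[0,0,-0.05],[0,0,0],[0,0,0]], "delta_rot": [[0,0,0],[0,0,0],[0,0,0],[0,0,0]]}}

```text
time_s: 14.23
eef_pos: [0.6347, 0.0919, 0.205]
ee_rot: [-180.0, 0.0, -170.1]
ft_force: [-0.2, -0.9, 1.4]
gripper_width: 0.008
finger_force: 1.1
```

Emit:
{"op": "send_rows", "data": {"slide": [[0,0,-0.05],[0,0,-0.05],[0,0,0],[0,0,0]], "delta_rot": [[0,0,0],[0,0,0],[0,0,0],[0,0,0]]}}

```text
time_s: 14.57
eef_pos: [0.6347, 0.092, 0.2028]
ee_rot: [-180.0, 0.1, -170.0]
ft_force: [-1.2, 0.3, 5.1]
gripper_width: 0.005
finger_force: 2.4
```

Emit:
{"op": "send_rows", "data": {"slide": [[0,0,-0.05],[0,0,-0.05],[0,0,0],[0,0,0]], "delta_rot": [[0,0,0],[0,0,0],[0,0,0],[0,0,0]]}}

```text
time_s: 14.9
eef_pos: [0.6348, 0.092, 0.2007]
ee_rot: [-180.0, 0.1, -170.0]
ft_force: [-1.9, 0.1, 8.6]
gripper_width: 0.005
finger_force: 3.9
```

Emit:
{"op": "send_rows", "data": {"slide": [[0,0,-0.05],[0,0,-0.03],[0,0,0],[0,0,0]], "delta_rot": [[0,0,0],[0,0,0],[0,0,0],[0,0,0]]}}

```text
time_s: 15.23
eef_pos: [0.6348, 0.0919, 0.1989]
ee_rot: [-180.0, 0.1, -170.0]
ft_force: [-2.4, -0.1, 9.6]
gripper_width: 0.004
finger_force: 4.8
```

Emit:
{"op": "send_rows", "data": {"slide": [[0,0,-0.05],[0,0,0],[0,0,0]], "delta_rot": [[0,0,0],[0,0,0],[0,0,0]]}}

```text
time_s: 15.48
eef_pos: [0.6348, 0.092, 0.1978]
ee_rot: [-180.0, 0.1, -170.0]
ft_force: [-3.4, -0.4, 10.2]
gripper_width: 0.003
finger_force: 5.4
```

Emit:
{"op": "send_rows", "data": {"slide": [[0,0,-0.05],[0,0,0],[0,0,0]], "delta_rot": [[0,0,0],[0,0,0],[0,0,0]]}}

```text
time_s: 15.73
eef_pos: [0.6348, 0.092, 0.1966]
ee_rot: [-180.0, 0.1, -170.0]
ft_force: [-3.4, 0.8, 11.9]
gripper_width: 0.009
finger_force: 5.8
```

Emit:
{"op": "send_rows", "data": {"slide": [[0,0,-0.04],[0,0,0],[0,0,0]], "delta_rot": [[0,0,0],[0,0,0],[0,0,0]]}}

```text
time_s: 15.98
eef_pos: [0.6349, 0.092, 0.1955]
ee_rot: [-180.0, 0.2, -170.0]
ft_force: [-3.7, 0.7, 11.6]
gripper_width: 0.004
finger_force: 6.0
```

Emit:
{"op": "send_rows", "data": {"slide": [[0,0,-0.04],[0,0,0],[0,0,0]], "delta_rot": [[0,0,0],[0,0,0],[0,0,0]]}}

```text
time_s: 16.23
eef_pos: [0.6349, 0.0919, 0.1944]
ee_rot: [-180.0, 0.2, -170.0]
ft_force: [-3.7, 0.3, 11.6]
gripper_width: 0.004
finger_force: 6.1
```

Emit:
{"op": "send_rows", "data": {"slide": [[0,0,-0.04],[0,0,0],[0,0,0]], "delta_rot": [[0,0,0],[0,0,0],[0,0,0]]}}

```text
time_s: 16.48
eef_pos: [0.6349, 0.0919, 0.194]
ee_rot: [-180.0, 0.2, -170.0]
ft_force: [-5.1, 1.1, 16.2]
gripper_width: 0.003
finger_force: 7.5
```

Emit:
{"op": "send_rows", "data": {"slide": [[0,0,-0.04],[0,0,0],[0,0,0]], "delta_rot": [[0,0,0],[0,0,0],[0,0,0]]}}

```text
time_s: 16.73
eef_pos: [0.6349, 0.0919, 0.1937]
ee_rot: [-179.9, 0.2, -170.0]
ft_force: [-5.8, 0.6, 17.2]
gripper_width: 0.009
finger_force: 9.0
```

Emit:
{"op": "send_rows", "data": {"slide": [[0,0,-0.02],[0,0,0],[0,0,0]], "delta_rot": [[0,0,0],[0,0,0],[0,0,0]]}}

```text
time_s: 16.98
eef_pos: [0.6349, 0.0919, 0.1936]
ee_rot: [-179.9, 0.2, -170.0]
ft_force: [-6.9, 0.4, 20.2]
gripper_width: 0.009
finger_force: 9.7
```

Emit:
{"op": "send_rows", "data": {"slide": [[0,0,0.2],[0,0,0.2],[0,0,0.3],[0,0,0.3],[0,0,0.5]], "delta_rot": [[0,0,0],[0,0,0],[0,0,0],[0,0,0],[0,0,0]]}}

```text
time_s: 17.4
eef_pos: [0.6332, 0.0918, 0.2316]
ee_rot: [180.0, -0.3, -170.1]
ft_force: [0.2, -0.5, -0.6]
gripper_width: 0.004
finger_force: 0.0
```

Emit:
{"op": "send_rows", "data": {"slide": [[0,0,0.5],[-0.9,-0.15,0.5],[-0.9,-0.15,0],[-0.9,-0.15,0],[-0.9,-0.15,0]], "delta_rot": [[0,0,0],[0,0,0],[0,0,0],[0,0,0],[0,0,0]]}}

```text
time_s: 17.82
eef_pos: [0.5247, 0.0736, 0.2625]
ee_rot: [180.0, -0.1, -170.1]
ft_force: [0.3, 0.2, -0.8]
gripper_width: 0.005
finger_force: 0.0
```

Emit:
{"op": "send_rows", "data": {"slide": [[-0.9,-0.15,0],[-0.9,-0.15,0],[-0.9,-0.15,0],[0,0,0],[0,0,0]], "delta_rot": [[0,0,0],[0,0,0],[0,0,0],[0,0,0],[0,0,0]]}}

```text
time_s: 18.23
eef_pos: [0.4443, 0.0601, 0.2634]
ee_rot: [180.0, -0.0, -170.0]
ft_force: [0.5, 0.1, -0.3]
gripper_width: 0.005
finger_force: 0.0
```

```bash
python3 - <<'E'
from h import *
import cv2
print(env.state()["eef_pos"])
p=snapshot("top");K=np.array(p["K"]);T=np.array(p["cam_to_world"]);c=p["color"]
H,S,V=cv2.split(cv2.cvtColor(c,cv2.COLOR_BGR2HSV))
y=(H>12)&(H<32)&(S>140)&(V>110);y[:194]=0;y[208:]=0;y[:,:246]=0;y[:,264:]=0
print("mid",y.sum(),ray(K,T,np.argwhere(y).mean(0)[::-1],.038) if y.any() else 0)
r=((H<8)|(H>172))&(S>150);r[:150]=0;r[190:]=0;r[:,:235]=0;r[:,265:]=0
print("knob",r.sum(),ray(K,T,np.argwhere(r).mean(0)[::-1],.205))
b=snapshot("scene")["color"][150:275,190:300]
cv2.imwrite("pics/m5.png",np.hstack([cv2.resize(c[140:240,215:305],(405,450),interpolation=cv2.INTER_CUBIC),cv2.resize(b,(395,450),interpolation=cv2.INTER_CUBIC)]))
E
```

```text
[0.44433019 0.06012589 0.263429  ]
mid 15 [0.57269098 0.0803713  0.038     ]
knob 124 [0.63421864 0.09224609 0.205     ]
```

View pics/m5.png

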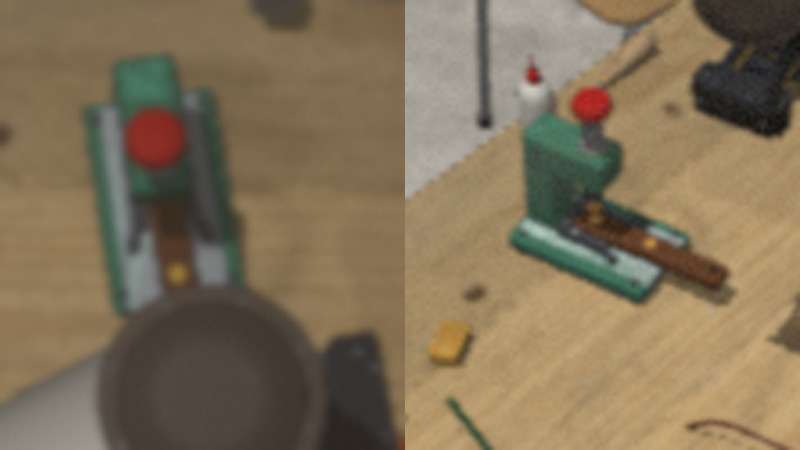

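The knob is back up at (592,104), as before, and the handle lies seated and unmoved between the guides. I'm handing in the job.

```bash
python3 -c "
from workcell import workorder
print(workorder.finish_job())"
```

```text
the job is handed in; nothing more can be done
None
```

The job is handed in with no verdict shown: the handle lies home in the press and released, the plunger was pushed to the firm stop with at most about 21 N measured and is back up, and I never touched the dish, wax or block.

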